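# Close a specimen tub and hold it in the corner stop of the viewing plate

## Robot

A 6-joint arm with a two-finger parallel gripper is mounted at the origin on the work surface. World frame = base frame: x ahead of the robot, y to its left, z up, the work surface at z = 0. Lengths are in m, angles in rad, forces in N, time in s.
With the tool pointing down it reaches from about 0.3 to 0.875 m from the base axis. Payload 6.4 kg.
Tool frame: the origin (TCP) lies at the very end of the fingers, on their centre line; the grasp point (between the pads) lies tcp_to_grasp behind it (tcp_to_grasp is the distance from the TCP to the grasp point, in m); z points along the fingers, y is the direction in which the jaws open and shut (so a half turn about z gives the same grasp; the last joint's range is limited). The gripper opens to 85 mm and grips with 20 to 120 N. Pads are 22 mm wide; open, the fingers measure 114 mm over their backs; the gripper's body (76 mm by 85 mm) begins 54 mm behind the grasp point. The pads swing forward as they close: fully open they stand 13 mm farther back than shut.
Start: joints at [-1.504, 0.181, 1.607, -0, 1.354, -0.206], TCP at [0.155, -0.554, 0.231] pointing down, gripper open.
Joint ranges: [-2.99, 2.99], [-0.89, 2.07], [0.3, 2.58], [-1.14, 4.28], [0, 2.63], [-3.12, 3.12]. Speed limits (rad/s): [2.57, 2.57, 3.01, 3.14, 3.14, 3.14].

## Interface

Orientations are given as a unit quaternion [w, x, y, z].
In Python, from bench import get_obs, camera, hand_in, tcp_to_grasp gives the robot as it stands.
- The arm moves only by the shell command python3 -m inch 'ROWS' [OPENING]. ROWS is JSON, a list of rows, each an object with "delta_pos": the shift along the tool's x, y, z in cm, a list of three; "rotation": the turn, a rotation vector about the tool's x, y, z in rad, a list of three. In form: [{"delta_pos": [x, y, z], "rotation": [rx, ry, rz]}, ...]. A call has 1 to 10 rows; each row shifts and turns the commanded pose from where the row before left it, along the tool's axes as they then stand; what a row does not reach is not made up. A row lasts 1/10 s, in which the tool goes at most 50 mm and 8.59 degrees, less where a joint would pass 70% of its speed; a pose out of reach is approached as far as the arm can. A call is refused whole if a number of a shift passes 5 or a number of a turn 0.15, either way. A call with a gripper value outside its range is refused whole. OPENING is the finger opening in cm, from 0 to 8.54, set as the call begins (- or left out, the last holds). The fingers move at their own pace and stop on an object; the grip force is fixed at half the most. Time passes only in rows, so rows that do not move let the fingers close. It gives the time, the measured TCP pose, the force and the opening at its end, in the units of the state.
- get_obs(): the state, without advancing time (a new reading comes with each control period).
- camera(name): name is "scene" or "top" or "wrist"; returns a dict with "color" (384x512x3 uint8, red, green, blue), "vfov" (degrees; the focal length in pixels is half the picture's height over the tangent of half this angle, whatever the lens; pixels are square), "cx", "cy" (the principal point, pixels), "k1" (the pictures are not rectified: a ray, as slopes to the right and down, at radius r is drawn at 1 + k1 r^2 times it, then the intrinsics apply), "eye" and "orientation" of the camera in the world; the wrist camera has in their place "T_tool_cam" (4x4, takes a point from camera to tool coordinates, whose origin is the TCP and whose axes are the flange's). Camera axes: x right, y down, z forward; pixel columns grow to the right and rows downward; lengths in m; the calibration is good to about 2 mm. A picture is of the moment at which its call begins: read the wrist's pose just before it. There is no depth.
- hand_in(): hands the job in, once; it reports no verdict.
The state is a dict: "time_s": time; "q": joint angles; "dq": joint speeds; "joint_efforts": joint torques, N m; "eef_pos": TCP position; "eef_rot": TCP orientation; "wrist_force": force on the tool from outside, world axes, zero at the start; "torque": the same for the moment, N m; "opening": opening from 0.0 (shut) to 1.0 (fully open).
Only numpy, scipy, OpenCV 4.12 (cv2) and the standard library are available. Lean on these libraries where they do the work, as an engineer would, in place of code of your own. Each camera call takes 0.05 s, during which the arm holds its last target.

## Task

Press the raised end of the white specimen tub's lid down until the lid is fully shut and level, while the tub still stands on the table. Then put the tub upright on the metal viewing plate, with its long side along the longer fence, press it into the corner so that it is flush against both fences at once, and finish while still holding it pressed there: do not let go. Leave the amber bottle, the glass jar and the small brown slide box where they are.

Things in the scene. Friction and masses are not known exactly. Their poses are not given: they have to be found in the camera images.
- tub: White rectangular plastic specimen tub, 90 mm long (its x) by 60 mm wide (its y), outer walls upright, rim 54 mm above its underside, 60 mm high over the shut lid; about 0.26 kg in all, loose on the table. Origin at the centre of its underside, z up. Either way round is right on the plate.
- lid (a joint): Lid angle (rad): 0 fully shut and level, positive raised (starts 0.08 to 0.16, stop at 0.2). White lid, 88 x 58 x 6 mm, caught on the tub's rim along a line 43 mm to -x of the tub's centre, 54 mm up; its +x end stands up and has a 24 mm wide tab reaching 10 mm past the tub's wall. Stiff fit: stays where left, and takes about 6 N down at lid_press to move, all the way.
- lid_press (a point): Point on the lid's upper face, 78 mm from the line where it is caught, near the raised +x end and midway across: a good place to press. It moves with the lid; with the lid shut it lies at x 35 mm, y 0, z 60 mm in the tub's frame.
- stop: Fixed, polished, slippery aluminium viewing plate lying on the table, 190 (its x) by 150 (its y) by 6 mm, with two low polished steel fences in an L on it, both 15 mm high above the plate's upper face, so fingers holding the tub in its upper half pass over them. Origin at the centre of the plate's underside, z up. The plate can lie at any yaw.
- corner (a point): The inner corner where the two fences' faces meet, at the height of the plate's upper face, 6 mm over the table; axes as the plate's. The free space of the corner lies towards -x and -y. With the tub home its centre is at x -45 mm, y -30 mm, z 0 in this frame.
- long_fence: The longer fence, 130 mm along the plate's x, 14 mm thick; its inner face looks to the plate's -y and lies 55 mm on the +y side of the plate's centre. Its frame is the plate's (origin at the centre of the plate's underside).
- short_fence: The shorter fence, 75 mm along the plate's y, 12 mm thick; its inner face looks to the plate's -x and lies 75 mm on the +x side of the plate's centre. Its frame is the plate's.
- bottle: Bystander: amber glass bottle with a white cap, 48 mm across, 98 mm high, loose. Origin at the centre of its underside.
- jar: Bystander: small clear glass jar, 48 mm across, 60 mm high, loose. Origin at the centre of its underside.
- slide_box: Bystander: closed brown cardboard slide box, 60 by 90 by 32 mm, loose. Origin at the centre of its underside.

How it is judged:
On the way:
1. lid shut and level while the tub stands on the table (value of joint lid below 0.025 rad and height (world z) of tub below 0.003 m and angle between tub's own z axis and vertical below 0.04 rad), for 0.2 s.
At the end, for the whole second after the job is handed in: Tub upright (0.05 rad) on the plate (within 4 mm), lid shut (under 0.03 rad), long side along the long fence (0.04 rad), centre within 3 mm of home in the corner, pressing each fence with over 1 N, at rest, the robot still pushing on it with over 1 N (contact force between tub and long_fence above 1 N and contact force between tub and short_fence above 1 N and contact force between any of the fingers, the arm and tub above 1 N and x of tub in the frame of corner between -0.048 and -0.042 m and y of tub in the frame of corner between -0.033 and -0.027 m and z of tub in the frame of corner between -0.003 and 0.004 m and angle between the x axis of tub and the x axis of corner, either way round below 0.04 rad and angle between tub's own z axis and vertical below 0.05 rad and value of joint lid below 0.03 rad and linear speed of tub below 0.01 m/s); the arm keeps its last pose, push and grip.
It fails at once if a bystander was pushed more than 3 cm or knocked over (distance of any of bottle, jar, slide_box from where it was at the start of the episode above 0.03 m or angle between any of bottle, jar's own z axis and vertical above 0.5 rad).
It fails at once if the tub was tipped over (angle between tub's own z axis and vertical above 0.5 rad).
It also fails if it takes over 64 s, if anything falls off the work surface, if the arm or the gripper's body presses on something with over 40 N, if the wrist force passes 120 N, or if a joint passes its speed limit or range.

## Working session

There is one attempt and no reset: what is moved stays moved. The work goes in short steps, Python scripts to look and compute and a shell command to move; the robot and the scene stay as the last step left them, time stands still between calls to the robot, and variables do not carry over. Pictures are saved under pics/ and viewed, and the job is handed in when it is done.

```bash
ls; mkdir -p pics
cat > h.py <<'E'
import numpy as np, cv2
from scipy.spatial.transform import Rotation as R
from bench import get_obs, camera, hand_in, tcp_to_grasp
def rot(q): return R.from_quat([q[1],q[2],q[3],q[0]])
def K(c):
    h=c["color"].shape[0]; f=h/2/np.tan(np.radians(c["vfov"])/2)
    return f
def cam(name,save=None):
    o=get_obs(); c=camera(name)
    if name=="wrist":
        T=np.eye(4);T[:3,:3]=rot(o["eef_rot"]).as_matrix();T[:3,3]=o["eef_pos"]
        M=T@np.array(c["T_tool_cam"])
    else:
        M=np.eye(4);M[:3,:3]=rot(c["orientation"]).as_matrix();M[:3,3]=c["eye"]
    c["M"]=M
    if save: cv2.imwrite("pics/"+save+".png",c["color"][:,:,::-1]); np.savez("pics/"+save,M=M,vfov=c["vfov"],cx=c["cx"],cy=c["cy"],k1=c["k1"],color=c["color"])
    return c
def load(n): 
    d=np.load("pics/"+n+".npz"); return {k:d[k] for k in d}
def ray(c,u,v):
    f=K(c); xd=np.array([(u-c["cx"])/f,(v-c["cy"])/f]); x=xd.copy()
    for _ in range(50): x=xd/(1+c["k1"]*(x@x))
    return c["M"][:3,3], c["M"][:3,:3]@np.array([x[0],x[1],1])
def onz(c,u,v,z):
    e,d=ray(c,u,v); return e+d*(z-e[2])/d[2]
def proj(c,p):
    q=np.linalg.inv(c["M"])@np.append(p,1); x=q[:2]/q[2]; x=x*(1+c["k1"]*(x@x)); return x*K(c)+[c["cx"],c["cy"]]
E
python3 - <<'E'
from h import *
print({k:np.round(v,3) for k,v in get_obs().items()}, tcp_to_grasp)
for n in("scene","top","wrist"):
    c=cam(n,n+"0"); print(n,np.round(c["M"],3).tolist(),c["vfov"],c["k1"])
a=[cv2.imread(f"pics/{n}0.png") for n in("scene","top","wrist")]
E
```

```text
pics
{'time_s': np.float64(0.0), 'q': array([-1.504,  0.182,  1.608,  0.   ,  1.354, -0.206]), 'dq': array([ 0.001,  0.001, -0.001,  0.   ,  0.001, -0.   ]), 'joint_efforts': array([ 1.0000e-03, -4.4486e+01, -3.5134e+01, -0.0000e+00,  9.0000e-03,
        0.0000e+00]), 'eef_pos': array([ 0.155, -0.553,  0.23 ]), 'eef_rot': array([-0.001,  0.991,  0.136,  0.   ]), 'wrist_force': array([-0.414,  0.803,  0.148]), 'torque': array([ 0.009,  0.013, -0.003]), 'opening': np.float64(0.998)} 0.0187
scene [[0.033, 0.86, -0.509, 1.21], [0.999, -0.035, 0.006, -0.022], [-0.012, -0.509, -0.861, 1.144], [0.0, 0.0, 0.0, 1.0]] 45.47682446083072 -0.14803051083598953
top [[0.026, -0.993, 0.113, 0.461], [-1.0, -0.025, 0.006, 0.003], [-0.003, -0.113, -0.994, 1.235], [0.0, 0.0, 0.0, 1.0]] 51.90060109411989 -0.1267185124942574
wrist [[0.27, -0.917, -0.293, 0.231], [-0.963, -0.258, -0.081, -0.533], [-0.001, 0.304, -0.953, 0.373], [0.0, 0.0, 0.0, 1.0]] 59.564920041416364 0.02744013514737521
```

View pics/scene0.png

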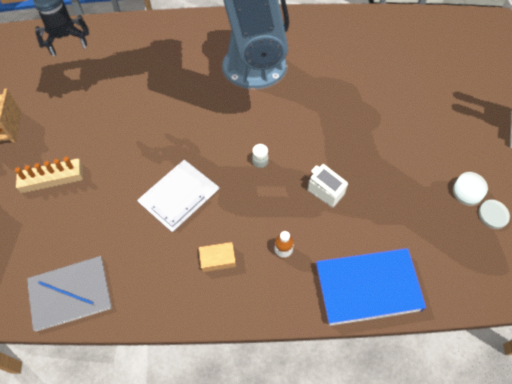

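View pics/top0.png

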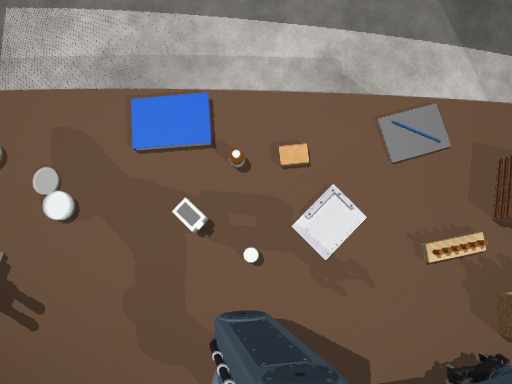

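View pics/wrist0.png

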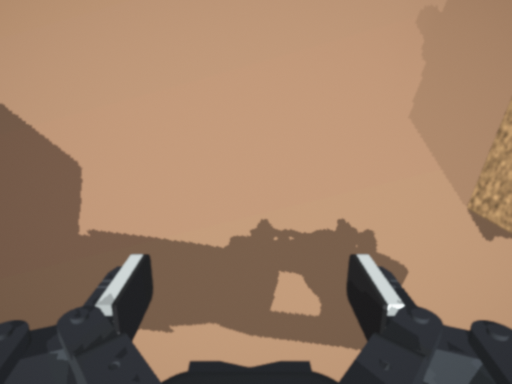

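The tub is at top (190,214), the plate at (329,222), the jar at (251,255), the bottle at (237,157) and the slide box at (294,154). I'll zoom in on the tub and the plate.

Run:
```python
from h import *
a=load("top0")["color"][:,:,::-1]; s=load("scene0")["color"][:,:,::-1]
z=lambda im,x,y,w,h:cv2.resize(im[y:y+h,x:x+w],(400,300),interpolation=cv2.INTER_CUBIC)
cv2.imwrite("pics/z0.png",np.vstack([np.hstack([z(a,160,189,64,48),z(a,281,174,100,75)]),np.hstack([z(s,300,160,64,48),z(s,130,158,100,75)])]))
```

```text
(no output)
```

View pics/z0.png

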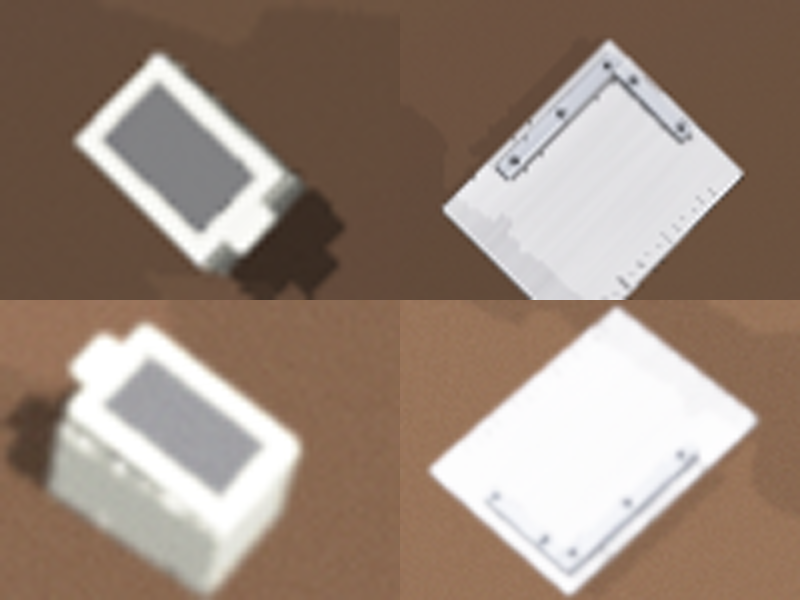

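```bash
cat >> h.py <<'E'
def quadmask(c,box,fn):
    x,y,w,h=box; m=np.zeros(c["color"].shape[:2],np.uint8); m[y:y+h,x:x+w]=fn(c["color"][y:y+h,x:x+w].astype(int))*255
    cs,_=cv2.findContours(m,cv2.RETR_EXTERNAL,cv2.CHAIN_APPROX_NONE); k=max(cs,key=cv2.contourArea); return k[:,0,:]
E
python3 - <<'E'
from h import *
def rect(pts):
    m=cv2.minAreaRect((pts[:,:2]*1000).astype(np.float32)); return m, cv2.boxPoints(m)
for n,pb,tb in(("top0",(281,174,100,95),(160,189,64,48)),("scene0",(130,155,100,85),(300,160,64,55))):
    c=load(n)
    k=quadmask(c,pb,lambda a:(a[...,2]>110)); 
    P=np.array([onz(c,u,v,.006) for u,v in k]); m,b=rect(P); print(n,"plate",m,b.round(0).tolist())
    g=quadmask(c,tb,lambda a:(abs(a[...,0]-a[...,2])<20)&(a.min(-1)>90)&(a.max(-1)<175))
    P=np.array([onz(c,u,v,.065) for u,v in g]); m,b=rect(P); print(n,"label@65",m)
    g=quadmask(c,tb,lambda a:(a.min(-1)>90))
    P=np.array([onz(c,u,v,.065) for u,v in g]); m,b=rect(P); print(n,"lid@65",m)
c=load("top0")
for nm,(u,v),z in(("jar",(251,255),.06),("bottle",(237,155),.098),("box",(294,154),.032)): print(nm,onz(c,u,v,z).round(3))
E
```

```text
top0 plate ((521.68359375, -239.64022827148438), (151.79364013671875, 190.81385803222656), 46.22806167602539) [[400.0, -228.0], [538.0, -360.0], [643.0, -251.0], [505.0, -119.0]]
top0 label@65 ((530.5238647460938, 192.24148559570312), (64.04407501220703, 35.82066345214844), 47.0430793762207)
top0 lid@65 ((527.7106323242188, 187.6531982421875), (100.00660705566406, 62.97862243652344), 47.25724792480469)
scene0 plate ((524.2868041992188, -238.6763916015625), (159.46559143066406, 197.83859252929688), 46.40751266479492) [[398.0, -228.0], [541.0, -365.0], [651.0, -249.0], [508.0, -113.0]]
scene0 label@65 ((531.3693237304688, 193.85028076171875), (62.220882415771484, 30.276412963867188), 44.052982330322266)
scene0 lid@65 ((537.809326171875, 179.7991943359375), (136.66505432128906, 111.64031219482422), 48.15481948852539)
jar [0.414 0.002 0.06 ]
bottle [0.705 0.051 0.098]
box [ 0.727 -0.124  0.032]
```

```bash
python3 -m inch '[{"delta_pos":[3.1,-3.4,0],"rotation":[0,0,0]},{"delta_pos":[3.1,-3.4,0],"rotation":[0,0,0]},{"delta_pos":[3.1,-3.4,0],"rotation":[0,0,0]},{"delta_pos":[3.1,-3.4,0],"rotation":[0,0,0]},{"delta_pos":[3.1,-3.4,0],"rotation":[0,0,0]},{"delta_pos":[3.1,-3.4,0],"rotation":[0,0,0]},{"delta_pos":[3.1,-3.4,0],"rotation":[0,0,0]},{"delta_pos":[3.1,-3.4,0],"rotation":[0,0,0]},{"delta_pos":[3.1,-3.4,0],"rotation":[0,0,0]}]' 0
```

```text
time_s: 1.05
eef_pos: [0.3415, -0.1821, 0.2313]
eef_rot: [0.0, 0.991, 0.136, 0.0]
wrist_force: [0.6, -0.1, 0.1]
opening: 0.001
```

```bash
python3 -m inch '[{"delta_pos":[3.1,-3.4,0],"rotation":[0,0,0]},{"delta_pos":[3.1,-3.4,0],"rotation":[0,0,0]},{"delta_pos":[3.1,-3.4,0],"rotation":[0,0,0]},{"delta_pos":[3.1,-3.4,0],"rotation":[0,0,0]},{"delta_pos":[3.1,-3.4,0],"rotation":[0,0,0]},{"delta_pos":[3.1,-3.4,0],"rotation":[0,0,0]},{"delta_pos":[3.1,-3.4,0],"rotation":[0,0,0]},{"delta_pos":[3.1,-3.4,0],"rotation":[0,0,0]}]'
python3 -m inch '[{"delta_pos":[0,0,0],"rotation":[0,0,-0.14]},{"delta_pos":[0,0,0],"rotation":[0,0,-0.14]},{"delta_pos":[0,0,0],"rotation":[0,0,-0.14]},{"delta_pos":[0,0,0],"rotation":[0,0,-0.13]},{"delta_pos":[0,0,0],"rotation":[0,0,0]}]'
python3 - <<'E'
from h import *
cam("wrist","w1"); cam("top","t1")
E
```

```text
time_s: 1.85
eef_pos: [0.5071, 0.1469, 0.2311]
eef_rot: [0.0, 0.991, 0.136, -0.0]
wrist_force: [1.0, -1.8, 0.1]
opening: 0.002
time_s: 2.35
eef_pos: [0.5065, 0.1449, 0.2309]
eef_rot: [-0.0, 0.916, 0.401, -0.0]
wrist_force: [0.3, 0.1, -0.1]
opening: 0.001
```

View pics/w1.png

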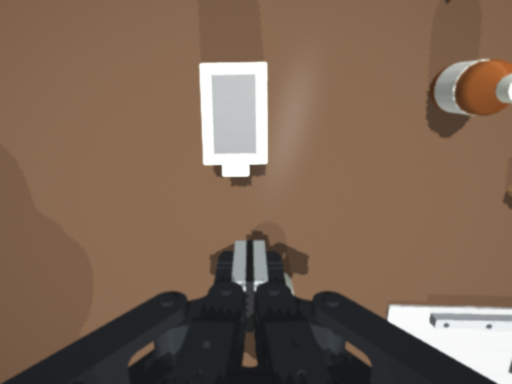

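The wrist picture shows the lid: far edge at (200,64)–(267,62), near edge at y≈164, and the tab at (236,171). I'll measure it from here.

Run:
```python
from h import *
c=load("w1")
k=quadmask(c,(180,40,110,145),lambda a:a.min(-1)>140)
print(cv2.boundingRect(k))
g=quadmask(c,(180,40,110,145),lambda a:(a.min(-1)>90)&(a.max(-1)<185)&(abs(a[...,0]-a[...,2])<25))
m=cv2.minAreaRect(g); print("label px",m)
F=[k[np.argmin(k@np.array(d))] for d in((1,1),(-1,1))]; print(F)
def row(y): 
    r=c["color"][y].astype(int).min(-1); i=np.where(r[180:290]>140)[0]+180; return i.min(),i.max()
pts=[]
for y in(66,80,100,120,140,158,161,164,167,170,173,176): print(y,row(y))
for y,z in((66,.060),(112,.065),(158,.07)):
    a,b=row(y); A=onz(c,a-.5,y,z);B=onz(c,b+.5,y,z); print(y,"centre",((A+B)/2).round(4),"width",np.linalg.norm(A-B).round(4),"ang",np.degrees(np.arctan2(*(A-B)[1::-1])).round(1))
for z in (.066,.068,.07,.072,.074):
    A=onz(c,233.5,62.5,.060);B=onz(c,235.5,164.5,z);C=onz(c,236,177.5,z); print(z,A.round(4),B.round(4),C.round(4),np.linalg.norm(A-B).round(4),np.linalg.norm(C-B).round(4), np.degrees(np.arctan2(*(A-B)[1::-1])))
```

```text
(199, 61, 69, 116)
label px ((220.24835205078125, 168.92617797851562), (13.599249839782715, 5.734623432159424), 55.00798034667969)
[array([200,  63], dtype=int32), array([267,  63], dtype=int32)]
66 (np.int64(199), np.int64(267))
80 (np.int64(199), np.int64(267))
100 (np.int64(200), np.int64(267))
120 (np.int64(201), np.int64(267))
140 (np.int64(202), np.int64(267))
158 (np.int64(203), np.int64(267))
161 (np.int64(203), np.int64(267))
164 (np.int64(203), np.int64(265))
167 (np.int64(222), np.int64(249))
170 (np.int64(222), np.int64(249))
173 (np.int64(222), np.int64(249))
176 (np.int64(223), np.int64(247))
66 centre [0.5601 0.2226 0.06  ] width 0.0601 ang 137.3
112 centre [0.5343 0.194  0.065 ] width 0.0599 ang 137.3
158 centre [0.5071 0.1637 0.07  ] width 0.0597 ang 137.3
0.066 [0.5624 0.2244 0.06  ] [0.5025 0.1584 0.066 ] [0.4942 0.1489 0.066 ] 0.0893 0.0126 47.79548551808086
0.068 [0.5624 0.2244 0.06  ] [0.5029 0.1587 0.068 ] [0.4946 0.1493 0.068 ] 0.089 0.0125 47.85286870903384
0.07 [0.5624 0.2244 0.06  ] [0.5032 0.159  0.07  ] [0.495  0.1496 0.07  ] 0.0888 0.0124 47.91085236562901
0.072 [0.5624 0.2244 0.06  ] [0.5036 0.1593 0.072 ] [0.4955 0.15   0.072 ] 0.0886 0.0124 47.96944584181582
0.074 [0.5624 0.2244 0.06  ] [0.504  0.1595 0.074 ] [0.4959 0.1503 0.074 ] 0.0884 0.0123 48.02865868423337
```

```bash
python3 -m inch '[{"delta_pos":[1.6,-1.3,3],"rotation":[0,0,0]},{"delta_pos":[0,0,4],"rotation":[0,0,0]},{"delta_pos":[0,0,4],"rotation":[0,0,0]},{"delta_pos":[0,0,3],"rotation":[0,0,0]},{"delta_pos":[0,0,0.8],"rotation":[0,0,0]},{"delta_pos":[0,0,0],"rotation":[0,0,0]},{"delta_pos":[0,0,0],"rotation":[0,0,0]}]'
python3 - <<'E'
from h import *
cam("wrist","w2"); cam("scene","s2")
E
```

```text
time_s: 3.15
eef_pos: [0.5094, 0.1655, 0.0849]
eef_rot: [0.0, 0.917, 0.399, 0.001]
wrist_force: [0.8, 0.2, 0.3]
opening: 0.004
```

View pics/w2.png

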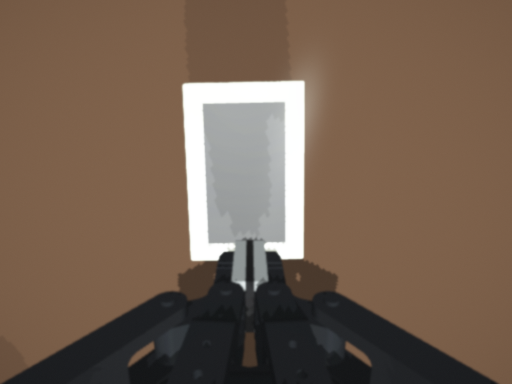

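The shut fingers sit over the raised end, midway across, with their tips at (249,243) and the lid edge at y≈260. I'll descend slowly.

```bash
python3 -m inch '[{"delta_pos":[0,0,0.5],"rotation":[0,0,0]},{"delta_pos":[0,0,0.4],"rotation":[0,0,0]},{"delta_pos":[0,0,0.3],"rotation":[0,0,0]},{"delta_pos":[0,0,0.2],"rotation":[0,0,0]},{"delta_pos":[0,0,0.2],"rotation":[0,0,0]},{"delta_pos":[0,0,0],"rotation":[0,0,0]}]'
python3 -m inch '[{"delta_pos":[0,0,0.2],"rotation":[0,0,0]},{"delta_pos":[0,0,0.2],"rotation":[0,0,0]},{"delta_pos":[0,0,0.2],"rotation":[0,0,0]},{"delta_pos":[0,0,0.1],"rotation":[0,0,0]},{"delta_pos":[0,0,0],"rotation":[0,0,0]}]'
```

```text
time_s: 3.85
eef_pos: [0.5079, 0.165, 0.0672]
eef_rot: [0.0, 0.917, 0.4, -0.0]
wrist_force: [-0.7, -1.0, 1.9]
opening: -0.0
time_s: 4.35
eef_pos: [0.508, 0.1651, 0.0602]
eef_rot: [0.0, 0.917, 0.4, -0.0]
wrist_force: [-0.8, -0.4, 1.3]
opening: 0.004
```

```bash
python3 -m inch '[{"delta_pos":[0,0,0.1],"rotation":[0,0,0]},{"delta_pos":[0,0,0.1],"rotation":[0,0,0]},{"delta_pos":[0,0,0],"rotation":[0,0,0]}]'
python3 - <<'E'
from h import *
cam("wrist","w3");
E
```

```text
time_s: 4.65
eef_pos: [0.5081, 0.1652, 0.0595]
eef_rot: [0.0, 0.917, 0.4, -0.0]
wrist_force: [-5.8, -4.6, 14.3]
opening: -0.002
```

View pics/w3.png

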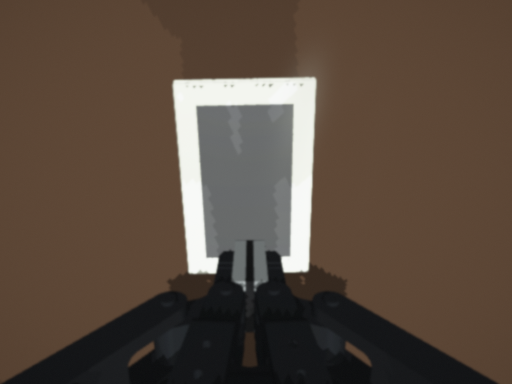

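```bash
python3 -m inch '[{"delta_pos":[0,0,0.1],"rotation":[0,0,0]},{"delta_pos":[0,0,0],"rotation":[0,0,0]},{"delta_pos":[0,0,0],"rotation":[0,0,0]},{"delta_pos":[0,0,0],"rotation":[0,0,0]}]'
python3 -m inch '[{"delta_pos":[0,0,-1],"rotation":[0,0,0]},{"delta_pos":[0,0,-4],"rotation":[0,0,0]},{"delta_pos":[0,0,-4],"rotation":[0,0,0]},{"delta_pos":[0,0,-4],"rotation":[0,0,0]},{"delta_pos":[-3,0,0],"rotation":[0,0,0]},{"delta_pos":[0,0,0],"rotation":[0,0,0]},{"delta_pos":[0,0,0],"rotation":[0,0,0]}]' 8.5
python3 - <<'E'
from h import *
cam("wrist","w4");cam("top","t4");cam("scene","s4")
a=load("t4")["color"][:,:,::-1]; s=load("s4")["color"][:,:,::-1];w=load("w4")["color"][:,:,::-1]
z=lambda im,x,y,w,h:cv2.resize(im[y:y+h,x:x+w],(400,300),interpolation=cv2.INTER_CUBIC)
cv2.imwrite("pics/z4.png",np.vstack([np.hstack([z(s,300,160,64,48),z(a,160,189,64,48)]),np.hstack([z(w,0,0,512,384),z(w,170,30,160,120)])]))
E
```

```text
time_s: 5.1
eef_pos: [0.5082, 0.1651, 0.0592]
eef_rot: [0.0, 0.916, 0.4, -0.0]
wrist_force: [-9.7, -4.1, 20.5]
opening: 0.0
time_s: 5.8
eef_pos: [0.4875, 0.1436, 0.1871]
eef_rot: [-0.0, 0.917, 0.399, 0.0]
wrist_force: [-0.2, -0.2, -0.5]
opening: 0.996
```

View pics/z4.png

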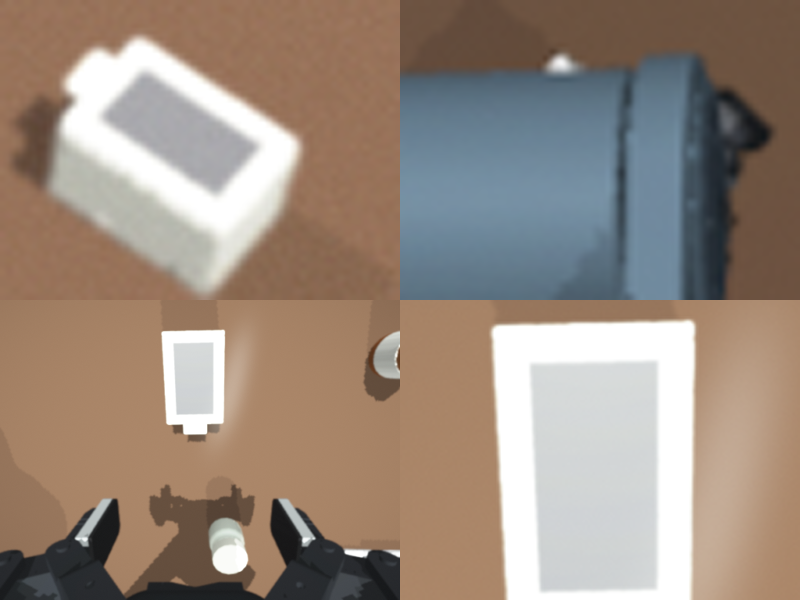

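The lid is shut: the seam line on the near long side is gone in the scene view. Next I'll re-measure the tub pose at z = 60 mm.

Run:
```python
from h import *
c=load("w4")
k=quadmask(c,(180,20,130,165),lambda a:a.min(-1)>165)
P=np.array([onz(c,u,v,.06) for u,v in k]); 
m=cv2.minAreaRect((P[:,:2]*1000).astype(np.float32)); print(m)
o=get_obs(); yaw=2*np.arctan2(o["eef_rot"][2],o["eef_rot"][1]); print(np.degrees(yaw),o["eef_pos"])
ax=np.radians(m[2] if m[1][0]>m[1][1] else m[2]-90); a=np.array([np.cos(ax),np.sin(ax)])
d=P[:,:2]@a; n=P[:,:2]@np.array([-a[1],a[0]])
body=n[d>np.percentile(d,60)]; hi=d.max(); nc=(np.percentile(n[d>d.min()+.03],1)+np.percentile(n[d>d.min()+.03],99))/2
print(np.degrees(ax), d.max()-d.min(), n.max()-n.min()); cen=(hi-.0455)*a+nc*np.array([-a[1],a[0]]); print("tub centre",cen)
# per side line fits
for lo in(0,1):
    s=(d>d.min()+.025)&(d<hi-.01)&((n>nc) if lo else (n<nc)); p=np.polyfit(d[s],n[s],1); print("side slope deg",np.degrees(p[0]))
```

```text
((528.5472412109375, 187.66062927246094), (99.79823303222656, 60.066551208496094), 48.336544036865234)
47.14908351241616 [0.48766314 0.14382479 0.18651784]
48.336544036865234 0.09979822180419345 0.060066563723637056
tub centre [0.53147249 0.19094618]
side slope deg -0.1690819071104957
side slope deg 0.015411917386986745
```

```bash
python3 -m inch '[{"delta_pos":[3.5,0,0],"rotation":[0,0,-0.02]},{"delta_pos":[3,0,2],"rotation":[0,0,0]},{"delta_pos":[0,0,4],"rotation":[0,0,0]},{"delta_pos":[0,0,4],"rotation":[0,0,0]},{"delta_pos":[0,0,3],"rotation":[0,0,0]},{"delta_pos":[0,0,2],"rotation":[0,0,0]},{"delta_pos":[0,0,1],"rotation":[0,0,0]},{"delta_pos":[0,0,0.8],"rotation":[0,0,0]},{"delta_pos":[0,0,0],"rotation":[0,0,0]}]'
python3 - <<'E'
from h import *
cam("wrist","w5");cam("scene","s5")
E
```

```text
time_s: 6.85
eef_pos: [0.5312, 0.1916, 0.0186]
eef_rot: [-0.0, 0.912, 0.409, -0.001]
wrist_force: [-0.2, 0.4, 0.6]
opening: 0.999
```

View pics/w5.png

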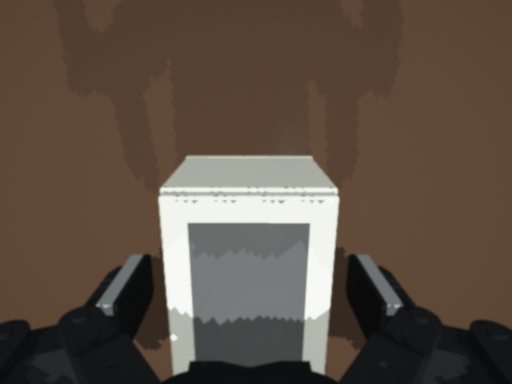

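The tub is centred between the pads (edges at x≈160 and 338, pads at 150 and 350), so I'll close.

```bash
python3 -m inch '[{"delta_pos":[0,0,0],"rotation":[0,0,0]},{"delta_pos":[0,0,0],"rotation":[0,0,0]},{"delta_pos":[0,0,0],"rotation":[0,0,0]},{"delta_pos":[0,0,0],"rotation":[0,0,0]},{"delta_pos":[0,0,0],"rotation":[0,0,0]},{"delta_pos":[0,0,0],"rotation":[0,0,0]}]' 5
python3 - <<'E'
from h import *
cam("wrist","w6");cam("scene","s6")
s=load("s6")["color"][:,:,::-1];w=load("w6")["color"][:,:,::-1]
z=lambda im,x,y,w,h:cv2.resize(im[y:y+h,x:x+w],(400,300),interpolation=cv2.INTER_CUBIC)
cv2.imwrite("pics/z6.png",np.hstack([z(w,0,0,512,384),z(s,290,150,84,63)]))
E
```

```text
time_s: 7.55
eef_pos: [0.5325, 0.1917, 0.0207]
eef_rot: [0.0, 0.913, 0.409, 0.001]
wrist_force: [-0.9, 1.2, 7.0]
opening: 0.691
```

View pics/z6.png

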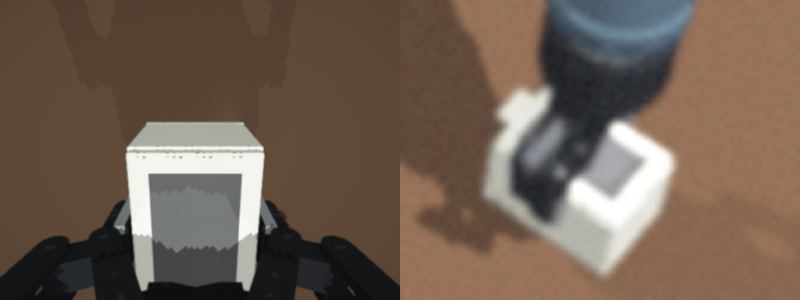

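```bash
python3 -m inch '[{"delta_pos":[0,0,-0.5],"rotation":[0,0,0]},{"delta_pos":[0,0,-1.5],"rotation":[0,0,0]},{"delta_pos":[0,0,-2.5],"rotation":[0,0,0]},{"delta_pos":[0,0,-3],"rotation":[0,0,0]},{"delta_pos":[0,0,-2.5],"rotation":[0,0,0]},{"delta_pos":[0,0,-1],"rotation":[0,0,0]},{"delta_pos":[0,0,0],"rotation":[0,0,0]},{"delta_pos":[0,0,0],"rotation":[0,0,0]}]'
python3 -m inch '[{"delta_pos":[-1.5,1.4,0],"rotation":[0,0,0]},{"delta_pos":[-2.5,2.3,0],"rotation":[0,0,0]},{"delta_pos":[-3,2.7,0],"rotation":[0,0,0]},{"delta_pos":[-3,2.7,0],"rotation":[0,0,0]},{"delta_pos":[-3,2.7,0],"rotation":[0,0,0]},{"delta_pos":[-3,2.7,0],"rotation":[0,0,0]},{"delta_pos":[-3,2.7,0],"rotation":[0,0,0]},{"delta_pos":[-2.5,2.3,0],"rotation":[0,0,0]},{"delta_pos":[-1.5,1.4,0],"rotation":[0,0,0]}]'
python3 -m inch '[{"delta_pos":[0,0,0],"rotation":[0,0,0.1]},{"delta_pos":[0,0,0],"rotation":[0,0,0.14]},{"delta_pos":[0,0,0],"rotation":[0,0,0.14]},{"delta_pos":[0,0,0],"rotation":[0,0,0.14]},{"delta_pos":[0,0,0],"rotation":[0,0,0.14]},{"delta_pos":[0,0,0],"rotation":[0,0,0.14]}]'
python3 -m inch '[{"delta_pos":[0,0,0],"rotation":[0,0,0.14]},{"delta_pos":[0,0,0],"rotation":[0,0,0.14]},{"delta_pos":[0,0,0],"rotation":[0,0,0.14]},{"delta_pos":[0,0,0],"rotation":[0,0,0.14]},{"delta_pos":[0,0,0],"rotation":[0,0,0.14]},{"delta_pos":[0,0,0],"rotation":[0,0,0.1]},{"delta_pos":[0,0,0],"rotation":[0,0,0]},{"delta_pos":[0,0,0],"rotation":[0,0,0]}]'
python3 - <<'E'
from h import *
cam("wrist","w7");cam("scene","s7");cam("top","t7")
o=get_obs();print(np.degrees(2*np.arctan2(o["eef_rot"][2],o["eef_rot"][1])),o["eef_pos"])
s=load("s7")["color"][:,:,::-1];w=load("t7")["color"][:,:,::-1]
z=lambda im,x,y,w,h:cv2.resize(im[y:y+h,x:x+w],(400,300),interpolation=cv2.INTER_CUBIC)
cv2.imwrite("pics/z7.png",np.hstack([z(w,270,170,120,90),z(s,120,140,120,90)]))
E
```

```text
time_s: 8.45
eef_pos: [0.5307, 0.1913, 0.1285]
eef_rot: [-0.0, 0.913, 0.409, -0.001]
wrist_force: [-0.1, 0.3, -3.7]
opening: 0.692
time_s: 9.35
eef_pos: [0.5331, -0.1215, 0.1273]
eef_rot: [-0.001, 0.913, 0.408, -0.001]
wrist_force: [0.8, 0.1, -2.0]
opening: 0.694
time_s: 9.95
eef_pos: [0.533, -0.1187, 0.1271]
eef_rot: [-0.001, 1.0, 0.018, -0.002]
wrist_force: [0.7, 0.5, -2.3]
opening: 0.689
time_s: 10.75
eef_pos: [0.5336, -0.1189, 0.1279]
eef_rot: [-0.0, 0.93, -0.368, -0.001]
wrist_force: [-0.3, 0.4, -3.2]
opening: 0.691
-43.295659453276244 [ 0.53410279 -0.11911843  0.12875753]
```

View pics/z7.png

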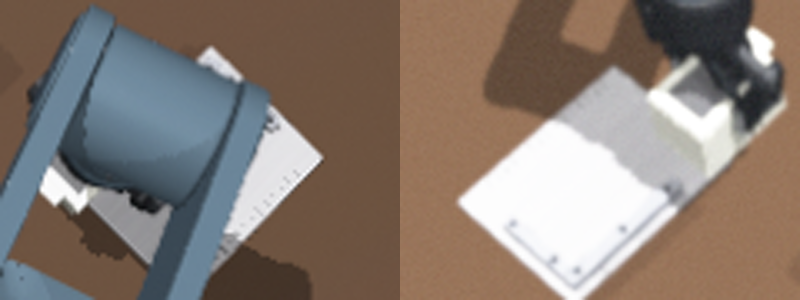

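View pics/w7.png

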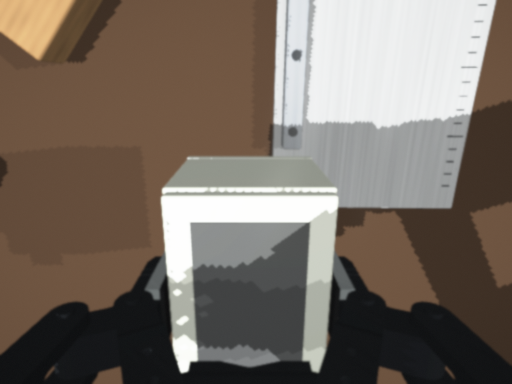

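The tub is held level. The plate is up and to the right in the wrist picture, with the long fence at x≈283–307 running vertically, parallel to the tub. I'll move the rest of the way over the plate.

```bash
python3 -m inch '[{"delta_pos":[1.5,1.5,0],"rotation":[0,0,0]},{"delta_pos":[2.5,2.7,0],"rotation":[0,0,0]},{"delta_pos":[2.5,2.7,0],"rotation":[0,0,0]},{"delta_pos":[1.5,1.6,0],"rotation":[0,0,0]},{"delta_pos":[0,0,0],"rotation":[0,0,0]},{"delta_pos":[0,0,0],"rotation":[0,0,0]}]'
python3 - <<'E'
from h import *
cam("wrist","w8")
o=get_obs();print(np.degrees(2*np.arctan2(o["eef_rot"][2],o["eef_rot"][1])),o["eef_pos"])
E
```

```text
time_s: 11.5
eef_pos: [0.5339, -0.2361, 0.129]
eef_rot: [-0.0, 0.929, -0.37, -0.0]
wrist_force: [-0.0, -0.0, -2.8]
opening: 0.697
-43.36526619412065 [ 0.53387795 -0.23537599  0.12893872]
```

View pics/w8.png

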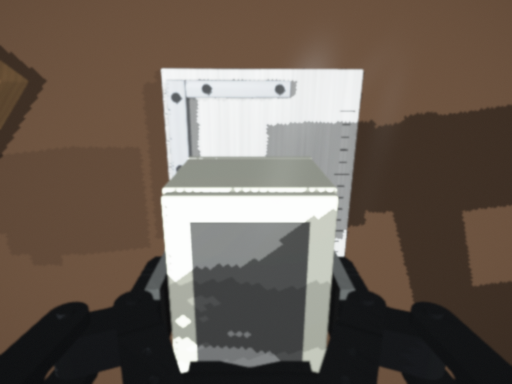

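Run:
```python
from h import *
s=load("w8")["color"][:,:,::-1]
cv2.imwrite("pics/z8.png",cv2.resize(s[55:175,145:305],(800,600),interpolation=cv2.INTER_CUBIC))
```

```text
(no output)
```

View pics/z8.png

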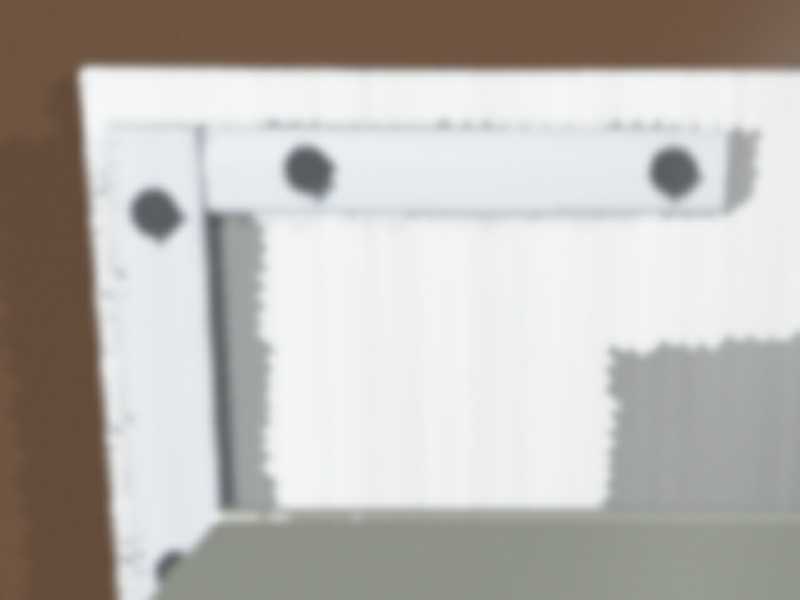

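Run:
```python
from h import *
c=load("w8"); px=lambda x,y:(145+(x+.5)/5-.5,55+(y+.5)/5-.5)
P=lambda x,y,z:onz(c,*px(x,y),z)[:2]
A=P(207,211,.021);B=P(725,213,.021);C=P(220,495,.021)
Pl=P(80,68,.006)
print("corner",A,"short dir",np.degrees(np.arctan2(*(A-B)[::-1])), "len",np.linalg.norm(A-B),"long dir",np.degrees(np.arctan2(*(A-C)[::-1])))
D=P(212,212,.006);E=P(232,505,.006);print("bottom",D,np.degrees(np.arctan2(*(D-E)[::-1])))
print("plate corner",Pl)
for yd in(-43.8,):
    r=np.radians(yd);x=np.array([np.cos(r),np.sin(r)]);y=np.array([-x[1],x[0]])
    pc=np.array([.5217,-.2396]); print("corner from top",pc+.075*x+.055*y, "pc from plate corner",Pl-.095*x-.075*y, "pc from fence corner",A-.075*x-.055*y)
# tub top edges in view
o=get_obs(); print(o["eef_pos"])
```

```text
corner [ 0.61630604 -0.25161401] short dir 46.46299674463479 len 0.07410660525718116 long dir -44.03565253833121
bottom [ 0.61719222 -0.24974552] -42.64012664330514
plate corner [ 0.6444543  -0.25042605]
corner from top [ 0.61389989 -0.25181393] pc from plate corner [ 0.52397634 -0.23880447] pc from fence corner [ 0.52410614 -0.23940008]
[ 0.53387795 -0.23537599  0.12893872]
```

```bash
python3 -m inch '[{"delta_pos":[0,0,2],"rotation":[0,0,0.005]},{"delta_pos":[0,0,3],"rotation":[0,0,0]},{"delta_pos":[0,0,2.5],"rotation":[0,0,0]},{"delta_pos":[0,0,1.2],"rotation":[0,0,0]},{"delta_pos":[0,0,0.6],"rotation":[0,0,0]},{"delta_pos":[0,0,0.4],"rotation":[0,0,0]},{"delta_pos":[0,0,0.2],"rotation":[0,0,0]},{"delta_pos":[0,0,0],"rotation":[0,0,0]},{"delta_pos":[0,0,0],"rotation":[0,0,0]}]'
```

```text
time_s: 12.45
eef_pos: [0.5347, -0.2364, 0.0312]
eef_rot: [0.0, 0.928, -0.372, 0.001]
wrist_force: [1.1, -0.0, -2.7]
opening: 0.694
```

```bash
python3 -m inch '[{"delta_pos":[0,0,0.2],"rotation":[0,0,0]},{"delta_pos":[0,0,0.1],"rotation":[0,0,0]},{"delta_pos":[0,0,0],"rotation":[0,0,0]}]'
python3 -m inch '[{"delta_pos":[0,0,0.1],"rotation":[0,0,0]},{"delta_pos":[0,0,0.1],"rotation":[0,0,0]},{"delta_pos":[0,0,0],"rotation":[0,0,0]}]'
python3 - <<'E'
from h import *
cam("wrist","w9"); cam("scene","s9")
s=load("s9")["color"][:,:,::-1];w=load("w9")["color"][:,:,::-1]
z=lambda im,x,y,w,h:cv2.resize(im[y:y+h,x:x+w],(400,300),interpolation=cv2.INTER_CUBIC)
cv2.imwrite("pics/z9.png",np.hstack([z(w,0,0,512,384),z(s,130,150,100,75)]))
E
```

```text
time_s: 12.75
eef_pos: [0.5341, -0.236, 0.0272]
eef_rot: [-0.0, 0.928, -0.372, -0.0]
wrist_force: [-1.0, -0.2, -1.8]
opening: 0.691
time_s: 13.05
eef_pos: [0.5346, -0.2363, 0.0266]
eef_rot: [0.0, 0.928, -0.372, 0.0]
wrist_force: [-4.8, 2.8, 8.9]
opening: 0.694
```

View pics/z9.png

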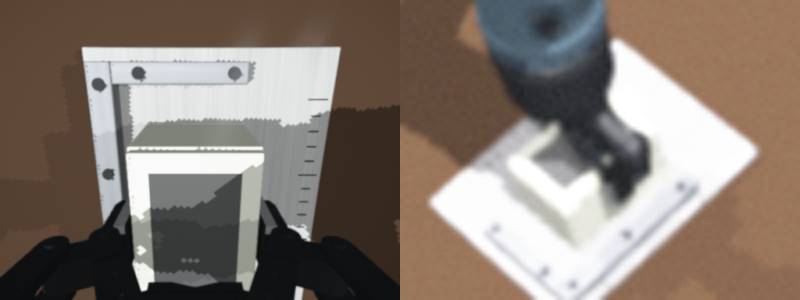

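The tub is down on the plate: contact at TCP z 0.0266, where it should be. Now I'll slide it towards the long fence.

```bash
python3 -m inch '[{"delta_pos":[0.3,-0.3,-0.1],"rotation":[0,0,0]},{"delta_pos":[0.6,-0.5,0],"rotation":[0,0,0]},{"delta_pos":[0.5,-0.3,0],"rotation":[0,0,0]},{"delta_pos":[0.3,-0.1,0],"rotation":[0,0,0]},{"delta_pos":[0.1,-0.1,0],"rotation":[0,0,0]},{"delta_pos":[0,0,0],"rotation":[0,0,0]}]'
python3 -m inch '[{"delta_pos":[0,-0.1,0],"rotation":[0,0,0]},{"delta_pos":[0,-0.1,0],"rotation":[0,0,0]},{"delta_pos":[0,0,0],"rotation":[0,0,0]}]'
```

```text
time_s: 13.75
eef_pos: [0.5569, -0.2395, 0.0267]
eef_rot: [0.0, 0.928, -0.372, 0.001]
wrist_force: [-0.3, -0.4, 4.3]
opening: 0.689
time_s: 14.05
eef_pos: [0.5579, -0.2381, 0.0267]
eef_rot: [0.0, 0.928, -0.372, 0.001]
wrist_force: [-0.7, -2.3, 4.1]
opening: 0.689
```

```bash
python3 -m inch '[{"delta_pos":[0,-0.1,0],"rotation":[0,0,0]},{"delta_pos":[0,0,0],"rotation":[0,0,0]}]'
python3 -m inch '[{"delta_pos":[0,-0.1,0],"rotation":[0,0,0]},{"delta_pos":[0,0,0],"rotation":[0,0,0]}]'
```

```text
time_s: 14.25
eef_pos: [0.5585, -0.2373, 0.0267]
eef_rot: [0.0, 0.928, -0.372, 0.0]
wrist_force: [-1.1, -2.6, 5.5]
opening: 0.692
time_s: 14.45
eef_pos: [0.5586, -0.2372, 0.0267]
eef_rot: [0.001, 0.928, -0.372, 0.0]
wrist_force: [-3.3, -5.1, 6.8]
opening: 0.686
```

The tub touches the long fence (motion stalled, about 6 N). Next, the short fence.

```bash
python3 -m inch '[{"delta_pos":[0.2,0,0],"rotation":[0,0,0]},{"delta_pos":[0.1,0,0],"rotation":[0,0,0]},{"delta_pos":[0.1,0,0],"rotation":[0,0,0]},{"delta_pos":[0,0,0],"rotation":[0,0,0]}]'
python3 -m inch '[{"delta_pos":[0.1,0,0],"rotation":[0,0,0]},{"delta_pos":[0,0,0],"rotation":[0,0,0]}]'
python3 -m inch '[{"delta_pos":[0.1,0,0],"rotation":[0,0,0]},{"delta_pos":[0,0,0],"rotation":[0,0,0]}]'
```

```text
time_s: 14.85
eef_pos: [0.56, -0.2386, 0.0267]
eef_rot: [0.0, 0.928, -0.372, -0.002]
wrist_force: [-11.2, 0.7, 15.5]
opening: 0.694
time_s: 15.05
eef_pos: [0.5607, -0.2392, 0.0267]
eef_rot: [0.0, 0.928, -0.372, -0.002]
wrist_force: [-11.4, -0.2, 14.4]
opening: 0.694
time_s: 15.25
eef_pos: [0.5614, -0.2399, 0.0267]
eef_rot: [0.0, 0.928, -0.372, -0.002]
wrist_force: [-11.4, 0.3, 13.1]
opening: 0.693
```

Run:
```python
from h import *
cam("wrist","w10"); cam("scene","s10")
s=load("s10")["color"][:,:,::-1];w=load("w10")["color"][:,:,::-1]
z=lambda im,x,y,w,h:cv2.resize(im[y:y+h,x:x+w],(400,300),interpolation=cv2.INTER_CUBIC)
cv2.imwrite("pics/z10.png",np.vstack([np.hstack([z(w,0,0,512,384),z(s,130,150,100,75)]),np.hstack([z(w,80,80,160,120),z(w,80,200,160,120)])]))
```

```text
(no output)
```

View pics/z10.png

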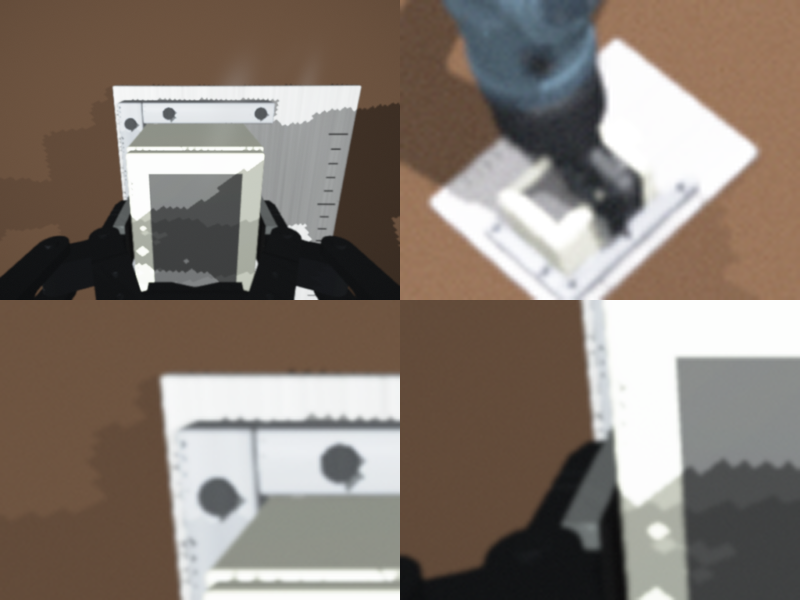

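```bash
python3 - <<'E'
from h import *
for n in("w6","w9","w10"):
    c=load(n); 
    g=c["color"].astype(int).min(-1); 
    for u in(200,250,300):
        col=g[140:240,u]; d=np.diff(col); print(n,u,"far bottom/top grads",[ (int(i)+140,int(d[i])) for i in np.argsort(-abs(d))[:5]])
E
python3 -m inch '[{"delta_pos":[0.1,0,-0.1],"rotation":[0,0,0]},{"delta_pos":[0,0,0],"rotation":[0,0,0]}]'
python3 -m inch '[{"delta_pos":[0.1,0,0],"rotation":[0,0,0]},{"delta_pos":[0,0,0],"rotation":[0,0,0]}]'
```

```text
w6 200 far bottom/top grads [(221, -61), (222, -47), (155, 41), (187, 41), (190, -39)]
w6 250 far bottom/top grads [(221, -61), (222, -46), (155, 41), (156, 36), (191, -36)]
w6 300 far bottom/top grads [(221, -60), (222, -46), (196, 38), (191, -35), (155, 34)]
w9 200 far bottom/top grads [(191, -56), (222, -52), (221, -50), (187, 48), (195, 45)]
w9 250 far bottom/top grads [(191, -53), (222, -53), (221, -49), (187, 47), (195, 45)]
w9 300 far bottom/top grads [(191, -54), (222, -53), (221, -50), (187, 47), (195, 45)]
w10 200 far bottom/top grads [(222, -56), (191, -50), (187, 50), (195, 47), (192, -44)]
w10 250 far bottom/top grads [(222, -55), (195, 47), (187, 44), (191, -43), (192, -32)]
w10 300 far bottom/top grads [(222, -69), (192, -52), (187, 48), (195, 46), (223, -43)]
time_s: 15.55
eef_pos: [0.562, -0.2405, 0.0268]
eef_rot: [0.0, 0.928, -0.372, -0.002]
wrist_force: [-10.2, -1.2, 8.1]
opening: 0.693
time_s: 15.75
eef_pos: [0.5627, -0.2411, 0.0268]
eef_rot: [0.0, 0.928, -0.372, -0.002]
wrist_force: [-8.7, -0.2, 8.9]
opening: 0.692
```

```bash
python3 -m inch '[{"delta_pos":[0.1,0,0],"rotation":[0,0,0]},{"delta_pos":[0,0,0],"rotation":[0,0,0]}]'
python3 -m inch '[{"delta_pos":[0.1,0,0],"rotation":[0,0,0]},{"delta_pos":[0,0,0],"rotation":[0,0,0]}]'
```

```text
time_s: 15.95
eef_pos: [0.5629, -0.2413, 0.0268]
eef_rot: [-0.0, 0.928, -0.372, -0.003]
wrist_force: [-11.5, 0.6, 12.1]
opening: 0.698
time_s: 16.15
eef_pos: [0.5629, -0.2413, 0.0269]
eef_rot: [-0.0, 0.928, -0.372, -0.004]
wrist_force: [-15.0, 3.8, 15.2]
opening: 0.691
```

```bash
python3 -m inch '[{"delta_pos":[0.1,-0.1,-0.1],"rotation":[0,0,0]},{"delta_pos":[0,0,0],"rotation":[0,0,0]},{"delta_pos":[0,0,0],"rotation":[0,0,0]}]'
python3 -m inch '[{"delta_pos":[0,-0.1,0],"rotation":[0,0,0]},{"delta_pos":[0,0,0],"rotation":[0,0,0]},{"delta_pos":[0,0,0],"rotation":[0,0,0]}]'
python3 -m inch '[{"delta_pos":[0,0,0],"rotation":[0,0,0]},{"delta_pos":[0,0,0],"rotation":[0,0,0]},{"delta_pos":[0,0,0],"rotation":[0,0,0]},{"delta_pos":[0,0,0],"rotation":[0,0,0]},{"delta_pos":[0,0,0],"rotation":[0,0,0]},{"delta_pos":[0,0,0],"rotation":[0,0,0]},{"delta_pos":[0,0,0],"rotation":[0,0,0]},{"delta_pos":[0,0,0],"rotation":[0,0,0]}]'
python3 - <<'E'
from h import *
c=cam("wrist","w11"); cam("scene","s11")
o=get_obs(); f=o["wrist_force"]; r=np.radians(-43.7); x=np.array([np.cos(r),np.sin(r)]);y=np.array([-x[1],x[0]])
print("F plate x,y",f[:2]@x,f[:2]@y,f, "yaw",np.degrees(2*np.arctan2(o["eef_rot"][2],o["eef_rot"][1])),"tilt",R.from_quat(np.roll(o["eef_rot"],-1)).as_matrix()[:,2])
# tub rear-top corner positions (lid face z .066): far edge row ~192 corners
g=c["color"].astype(int).min(-1)
s=load("s11")["color"][:,:,::-1];w=load("w11")["color"][:,:,::-1]
z=lambda im,x,y,w,h:cv2.resize(im[y:y+h,x:x+w],(400,300),interpolation=cv2.INTER_CUBIC)
cv2.imwrite("pics/z11.png",np.vstack([np.hstack([z(w,0,0,512,384),z(s,130,150,100,75)]),np.hstack([z(w,100,100,160,120),z(w,230,100,160,120)])]))
E
```

```text
time_s: 16.45
eef_pos: [0.563, -0.2413, 0.027]
eef_rot: [-0.0, 0.928, -0.372, -0.005]
wrist_force: [-18.0, 1.4, 13.1]
opening: 0.691
time_s: 16.75
eef_pos: [0.563, -0.2413, 0.027]
eef_rot: [0.0, 0.928, -0.372, -0.006]
wrist_force: [-20.8, -0.7, 14.2]
opening: 0.691
time_s: 17.55
eef_pos: [0.563, -0.2413, 0.027]
eef_rot: [0.0, 0.928, -0.372, -0.006]
wrist_force: [-21.3, -1.2, 13.6]
opening: 0.695
F plate x,y -14.003976369483347 -14.042552794099656 [-19.82616756  -0.47720336  13.75778656] yaw -43.67263618161679 tilt [-0.01110769  0.00358402 -0.99993188]
```

View pics/z11.png

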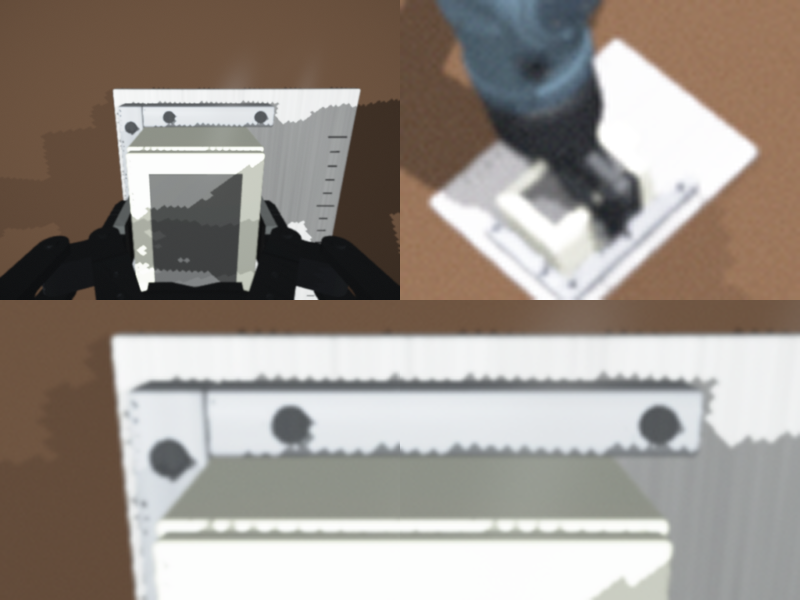

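Run:
```python
from h import *
a,b=load("scene0")["color"],load("s11")["color"]
for n,(x,y,w,h) in dict(bottle=(270,228,30,32),jar=(248,140,26,30),box=(194,238,46,36)).items():
    print(n,cv2.phaseCorrelate(a[y:y+h,x:x+w].mean(-1),b[y:y+h,x:x+w].mean(-1)))
p=b[130:290,110:400][:,:,::-1]; cv2.imwrite("pics/z12.png",cv2.resize(p,None,fx=2.7,fy=2.7,interpolation=cv2.INTER_CUBIC))
o=get_obs(); print(o["time_s"],np.abs(o["dq"]).max())
```

```text
bottle ((-0.04405339640485906, 0.06960882744249197), 0.9786247341820443)
jar ((0.46511429332118936, -0.1303262857059), 0.9414885313569626)
box ((-0.07017019730317386, -0.028853121959677708), 0.883969642317087)
17.65 0.0009711136664603547
```

View pics/z12.png

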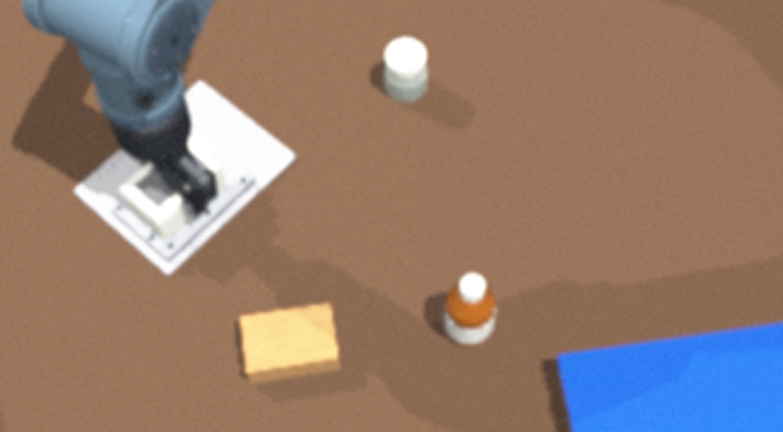

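The bystanders haven't moved. The tub is in the corner, pressed on both fences and at rest, so I'm handing in.

```bash
python3 -c "
from bench import hand_in; print(hand_in())"
```

```text
the job is handed in; nothing more can be done
None
```

I pressed the lid shut while the tub stood on the table, then set the tub on the plate and pushed it into the corner. I handed in at about 17.7 s with the gripper still holding it there.

- **Lid:** I pressed at lid_press until the fingertips stalled at z ≈ 59 mm with about 20 N. The scene picture afterwards showed no gap along the rim. While moving, the force read only 1–2 N, less than the roughly 6 N expected, so I judged it shut by that stall and the picture. I did not measure the lid angle again on the plate; it looked shut in the last picture.
- **Position:** the tool stopped at (0.563, -0.241). That is within about 1 mm of the home position I worked out from the fences in the wrist picture. The tub had not visibly moved in the grip when I compared pictures partway through the push.
- **Force on the fences:** motion stalled against each fence in turn, and the wrist force was about 14 N along both plate axes. That figure includes some friction.
- **Height and tilt:** the tool height showed the tub resting on the plate. An upward force of about 14 N remained, so the tub is also pressed lightly down. The tool leaned about 0.012 rad, and the arm was at rest.
- **Bystanders:** in the scene camera the bottle, jar and slide box shifted by less than half a pixel.

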